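Reset the ratchet of the recipe board and prop it at its second notch

TASK

The hinged recipe board on the counter is propped too steeply: set it to the second notch from the bottom. Its ratchet only lets it rise, so raise it past its top notch until the pawl tips back, lower it gently all the way down flat, then raise it again and let it down softly in your grip until the pawl bears it in the second notch. Never drop the board or force it down against its engaged pawl, and leave the things around it where they are.

Things in the scene. Friction and masses are not known exactly. Their poses are not given: they have to be found in the camera images.
- stand: Fixed stand: black base plate, x -60 to 150 mm, y -130 to 170 mm, 12 mm thick, screwed down. Origin on the counter straight below the middle of the hinge; +x points along the board when it lies flat (away from the robot at yaw 0), y runs along the hinge, z up. Beyond the board's +y edge a post (y 156 to 164 mm, 178 mm tall) carries the pawl.
- board_hinge (a point): Middle of the board's hinge line (along the stand's y), 60 mm above the counter. Fixed. The board: 6 mm aluminium with a paper card, 230 mm wide along the hinge, from 15 to 160 mm from the hinge, 0.55 to 0.9 kg. A toothed quadrant fixed to it (y 127 to 149 mm, up to 92 mm from the hinge) turns with it. The hinge is lightly damped.
- board_handle (a point): Middle of the handle bar along the board's free edge: round bar, 10 mm in diameter, 120 mm long, parallel to the hinge, 200 mm from it, in the plane of the board (60 mm above bare counter when flat). Two stubs, 46 mm either side of the middle, hold it 35 mm clear of the board's edge. Can be pinched from above across the bar; it may pivot between the fingers.
- board (a joint): Board angle, rad: 0 = flat, grows as the handle rises, stop at 1.31. Pawl engaged: rises freely, and when let go rests in the next notch below, at 0.25, 0.46, 0.67, 0.88, 1.09 (lowest to top, within 0.03; clicks in up to 0.03 above these). Near 1.22 the pawl is tipped out and the board would fall if let go; below 0.08 it is tipped in again. Starts in the third or fourth notch.
- pawl (a joint): Pawl angle, rad: 0 = engaged, tip in the bottom of a notch; about 0.17 on the peak of a tooth; 0.87 = tipped out against its pin. A gravity tumbler: below about 0.42 it falls in, above it falls out and stays. Only the quadrant needs to move it: its one lug tips it out at the top, the other tips it in at the bottom. In the first half second board and pawl may settle.
- pawl_weight (a point): Centre of the pawl's round weight, 28 mm in diameter, 22 mm long, at y = 132 mm of the stand, 38 mm from the pawl's pin, which lies 15 mm ahead of the hinge (+x of the stand), 164 mm above the counter. The weight leans to -x of the stand when the pawl is engaged, to +x when tipped out.
- squeeze_bottle: Bystander: pale yellow sauce bottle, 60 mm in diameter, 195 mm tall, upright; origin under its middle.
- shaker: Bystander: steel shaker, 48 mm in diameter, 82 mm tall, upright; origin under its middle.
- ramekin: Bystander: white ceramic cup, 80 mm in diameter, 42 mm tall; origin under its middle.
- spoon: Bystander: steel serving spoon lying on the counter, along its own x; origin under its middle.
- tongs: Bystander: steel tongs lying on the counter, about 240 mm long along their x; origin under their middle.

How it is judged:
By the outcome, as a careful person would: the job done as asked, in the order asked, and still so for the second after the job is handed in, with the robot touching nothing.
It also fails if it takes over 53 s, if anything falls off the work surface, if the arm or the gripper's body presses on something with over 40 N, if the wrist force passes 120 N, or if a joint passes its speed limit or range.

ROBOT

A 6-joint arm with a two-finger parallel gripper is mounted at the origin on the work surface. World frame = base frame: x ahead of the robot, y to its left, z up, the work surface at z = 0. Lengths are in mm, angles in rad, forces in N, time in s.
With the tool pointing down it reaches from about 300 to 825 mm from the base axis. Payload 5.4 kg.
Tool frame: the origin (TCP) lies on the centre line of the jaws, within the pads' length; the fingertips stand 25 mm ahead of it and the grasp point (between the pads) lies 6 mm ahead of it; x points along the fingers, y is the direction in which the jaws open and shut, and the axes are right-handed (so a half turn about x gives the same grasp; the last joint's range is limited). The gripper opens to 92 mm and grips with 3 to 60 N. Pads are 20 mm wide; open, the fingers measure 128 mm over their backs; the gripper's body (75 mm by 189 mm) begins 69 mm behind the grasp point.
Start: joints at [-1.364, 0.158, 1.597, -0, 1.386, -0.21], TCP at [232.756, -525.767, 239.601] pointing down, gripper open.
Joint ranges: [-2.91, 2.91], [-0.94, 2.29], [0.18, 2.7], [-1.29, 4.43], [0.17, 2.64], [-3, 3]. Speed limits (rad/s): [2.57, 2.57, 3.14, 3.14, 3.14, 3.14].

INTERFACE

Orientations are given as a unit quaternion [w, x, y, z].
In Python, from workcell import manip, get_image, camera_params gives the robot as it stands.
- The arm moves only by the tool apply_moves, never from a script. Its argument "rows" is a list of rows, each a list of 2 entries, a list of its own where there are three numbers: the shift along the tool's x, y, z in m, then the turn, a rotation vector about the tool's x, y, z in rad. A call has 1 to 5 rows; each row is the pose to reach, as a shift and turn from the pose commanded when the call began, along the tool's axes at that moment; what a row does not reach only later rows make up. A row lasts 1/8 s, in which the tool goes at most 62.5 mm and 10.7 degrees, less where a joint would pass 70% of its speed; a pose out of reach is approached as far as the arm can. A call with a gripper value outside its range is refused whole. "jaw" is the finger opening in m, from 0 to 0.0919, set as the call begins (left out, the last holds). The fingers move at their own pace and stop on an object; "grip_force" is the grip in N (left out, the last holds). Time passes only in rows, so rows that repeat a pose let the fingers close. It gives the time, the measured TCP pose, the force and the opening at its end, in the units of the state.
- manip.read_state(): the state, without advancing time (a new reading comes with each control period).
- get_image(name): name is "scene" or "top" or "wrist"; returns the picture (480x640x3 uint8, red, green, blue); there is no depth.
- camera_params(name): a dict with "fx", "fy", "cx", "cy" (pixels), "k1" (the pictures are not rectified: a ray, as slopes to the right and down, at radius r is drawn at 1 + k1 r^2 times it, then the intrinsics apply), "position" and "orientation" of the camera in the world. Camera axes: x right, y up, looking along -z (the intrinsics and any distortion apply to the point x, -y, -z); pixel columns grow to the right and rows downward; lengths in mm; the calibration is good to about 2 mm. A picture is of the moment at which its call begins: read the wrist's pose just before it. camera_params takes no time and is no camera call; for the wrist camera it gives the pose at the moment of the call.
- manip.finish_job(): hands the job in, once; it reports no verdict.
The state is a dict: "time": time; "q": joint angles; "joint_vel": joint speeds; "joint_efforts": joint torques, N m; "position": TCP position; "ee_rot": TCP orientation; "contact_force": force on the tool from outside, world axes, zero at the start; "ft_torque": the same for the moment, N m; "grip_width": opening from 0.0 (shut) to 1.0 (fully open).
Only numpy, scipy, OpenCV 4.12 (cv2) and the standard library are available. Lean on these libraries where they do the work, as an engineer would, in place of code of your own. Each camera call takes 0.05 s, during which the arm holds its last target.

## Working session

There is one attempt and no reset: what is moved stays moved. The work goes in short steps, Python scripts to look and compute and a tool call to move; the robot and the scene stay as the last step left them, time stands still between calls to the robot, and variables do not carry over. Pictures are saved under pics/ and viewed, and the job is handed in when it is done.

Besides the shell and the picture viewer there is one more tool, called after "Emit:" in YAML: its name, and indented under it one key for each argument. apply_moves: Moves the arm, as the interface text tells. Its arguments: {"type":"object","properties":{"rows":{"type":"array"},"jaw":{"type":"number"},"grip_force":{"type":"number"}},"required":["rows"]}

```bash
ls; mkdir -p pics
python3 - <<'E'
from workcell import manip, get_image, camera_params
import cv2
s=manip.read_state();print(s)
for n in("scene","top","wrist"):
    print(n,camera_params(n))
    cv2.imwrite(f"pics/a_{n}.png",get_image(n)[:,:,::-1])
E
```

```text
pics
{'time': 0.0, 'q': array([-1.36411008e+00,  1.59014343e-01,  1.59823968e+00,  1.89783270e-05,
        1.38618238e+00, -2.10104172e-01]), 'joint_vel': array([ 0.00056753,  0.00157021, -0.00120798, -0.00022911, -0.00091956,
       -0.00084027]), 'joint_efforts': array([ 6.54758642e-04, -3.85576200e+01, -3.22106194e+01,  7.01260823e-02,
        3.80168308e-02, -1.53527981e-04]), 'position': array([ 232.63816234, -525.20404556,  238.63464435]), 'ee_rot': array([ 0.14564027,  0.69181562,  0.14694397, -0.69180021]), 'contact_force': array([-0.34071361, -0.03261015,  0.34270617]), 'ft_torque': array([-0.00271038, -0.01851886, -0.02423834]), 'grip_width': 1.0005274835608808}
scene {'fx': 445.9696775248872, 'fy': 445.9696775248872, 'cx': 330.97880313335895, 'cy': 238.17294512421051, 'k1': 0.010482593865967884, 'position': array([1202.80682012,  206.54500206,  778.80971924]), 'orientation': array([0.61483834, 0.25773507, 0.28426983, 0.68901169])}
top {'fx': 607.0981604345304, 'fy': 607.0981604345304, 'cx': 309.7495384663481, 'cy': 241.97606576181352, 'k1': -0.20411704713967913, 'position': array([ 497.77026519,  111.98299456, 1265.85937071]), 'orientation': array([-0.70295689, -0.03039048,  0.01301899,  0.71046361])}
wrist {'fx': 364.4701591690441, 'fy': 364.4701591690441, 'cx': 321.1504968898221, 'cy': 242.16059988527672, 'k1': -0.0491291982565162, 'position': array([ 306.20139821, -492.91704392,  384.37846316]), 'orientation': array([ 0.82923091, -0.12157827,  0.07992094, -0.53963642])}
```

View pics/a_scene.png

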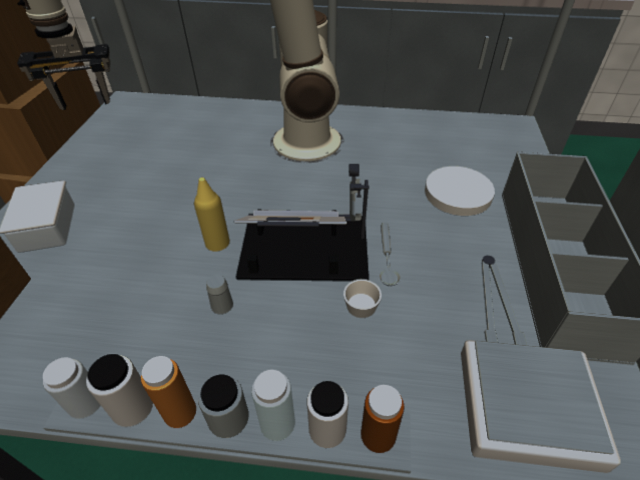

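View pics/a_top.png

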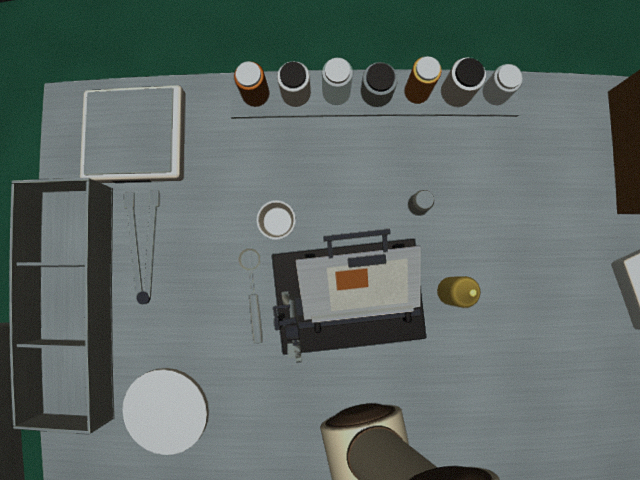

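The top view shows the black base plate with corners near (272,254), (415,238), (426,338) and (283,355). The handle bar runs (325,240)–(390,232), and the post with the pawl is on the left at about (290,325). I'll zoom in and measure.

```bash
cat > h.py <<'E'
import numpy as np, cv2
from scipy.spatial.transform import Rotation as R
from workcell import manip, get_image, camera_params
def rot(q): return R.from_quat(np.roll(q,-1))
def cam(n,cp=None):
    c=cp or camera_params(n); return c,rot(c['orientation']).as_matrix(),np.array(c['position'])
def ray(c,u,v):
    K=np.array([[c['fx'],0,c['cx']],[0,c['fy'],c['cy']],[0,0,1]])
    p=cv2.undistortPoints(np.array([[[u,v]]],float),K,np.array([c['k1'],0,0,0.]))[0,0]
    d=rot(c['orientation']).apply([p[0],-p[1],-1]); return np.array(c['position']),d/np.linalg.norm(d)
def onplane(c,u,v,n,d0):
    o,d=ray(c,u,v); n=np.array(n,float); return o+d*(d0-n@o)/(n@d)
def onz(c,u,v,z): return onplane(c,u,v,[0,0,1],z)
def proj(c,P):
    P=np.atleast_2d(P); x=rot(c['orientation']).inv().apply(P-np.array(c['position']))
    a=x[:,0]/-x[:,2]; b=-x[:,1]/-x[:,2]; s=1+c['k1']*(a*a+b*b)
    return np.c_[c['cx']+c['fx']*a*s,c['cy']+c['fy']*b*s]
E
python3 - <<'E'
from h import *
t=cv2.imread('pics/a_top.png'); s=cv2.imread('pics/a_scene.png')
cv2.imwrite('pics/b_top.png',cv2.resize(t[220:370,250:450],None,fx=4,fy=4,interpolation=cv2.INTER_CUBIC))
cv2.imwrite('pics/b_scene.png',cv2.resize(s[150:290,220:410],None,fx=4,fy=4,interpolation=cv2.INTER_CUBIC))
c=camera_params('top')
for p in[(272,254),(415,238),(426,338),(283,355)]: print(p,onz(c,*p,12))
E
```

```text
(272, 254) [550.961725   220.92311456  12.        ]
(415, 238) [580.81136222 -76.06359011  12.        ]
(426, 338) [373.48764328 -95.91943839  12.        ]
(283, 355) [341.93138822 199.96180786  12.        ]
```

View pics/b_top.png

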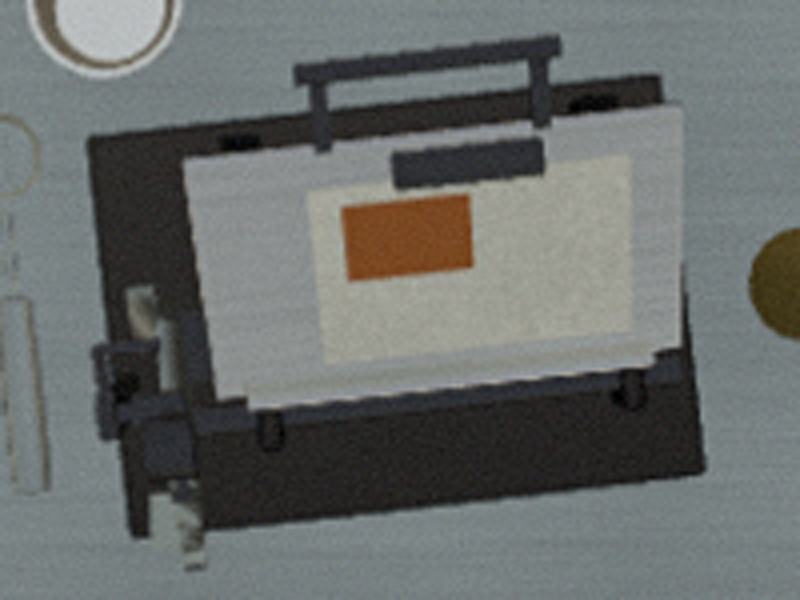

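View pics/b_scene.png

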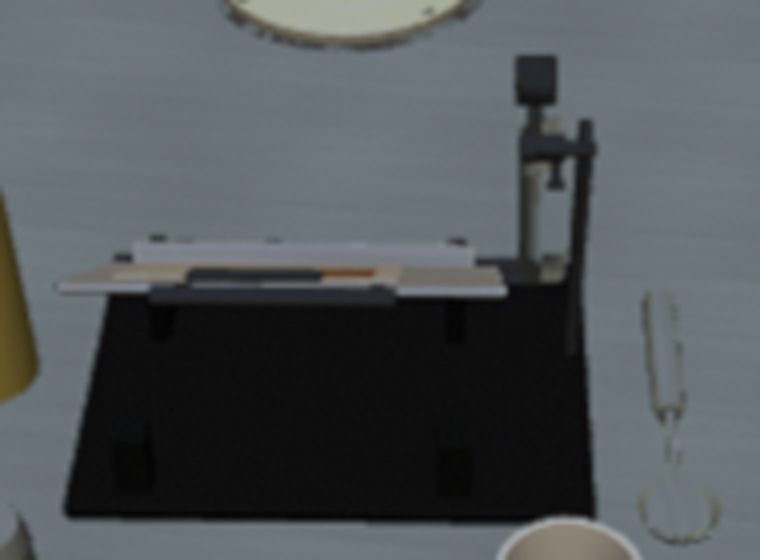

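```bash
cat >> h.py <<'E'
def fit():
    c=camera_params('top')
    px=[(272.5,254.5),(415,239),(426.2,337.5),(283.7,353.7)]
    W=np.array([onz(c,*p,12)[:2] for p in px]); S=np.array([(150,170),(150,-130),(-60,-130),(-60,170)],float)
    w0,s0=W.mean(0),S.mean(0); A=(S-s0);B=W-w0
    yaw=np.arctan2((A[:,0]*B[:,1]-A[:,1]*B[:,0]).sum(),(A*B).sum())
    Rm=np.array([[np.cos(yaw),-np.sin(yaw)],[np.sin(yaw),np.cos(yaw)]])
    return yaw,w0-Rm@s0,W-(w0+A@Rm.T)
E
python3 - <<'E'
from h import *
yaw,o,res=fit(); print(yaw,o,res.round(1))
ex=np.array([np.cos(yaw),np.sin(yaw),0]);ey=np.array([-np.sin(yaw),np.cos(yaw),0]);ez=np.array([0,0,1])
H=np.r_[o,60]
def show(n,ps):
    c=camera_params(n)
    for p,y in ps:
        P=onplane(c,*p,ey,ey@(H+ey*y))-H
        # along: intersect w/ plane y -> x,z
        print(n,p,'x',P@ex,'z',P@ez,'ang',np.arctan2(P@ez,P@ex),'r',np.hypot(P@ex,P@ez))
show('top',[((324.2,238.2),60),((390,231.2),-60),((357.2,234.7),0)])
show('scene',[((257.3,223.5),-60),((319,224),60),((288,223.7),0)])
for a in (.25,.46,.67,.88,1.09):
    hp=[H+200*(np.cos(a)*ex+np.sin(a)*ez)+ey*y for y in(-60,0,60)]
    print(a,proj(camera_params('top'),hp).round(1).tolist(),proj(camera_params('scene'),hp).round(1).tolist())
E
```

```text
0.0998754002995213 [419.16465585  37.11502813] [[-1.6 -1.3]
 [-2.6  1.3]
 [ 2.1  1.9]
 [ 2.1 -1.8]]
top (324.2, 238.2) x 155.88307754011663 z 162.59456619536695 ang 0.8064687017226475 r 225.24770103074877
top (390, 231.2) x 158.6588331897182 z 112.37672394222318 ang 0.6162691683150533 r 194.4251872394867
top (357.2, 234.7) x 158.67531241864074 z 116.30625668202788 ang 0.6325207746933923 r 196.7358638239073
scene (257.3, 223.5) x 149.46973371563715 z 113.17441380045602 ang 0.648075905231903 r 187.48239713663875
scene (319, 224) x 87.96866295701088 z 56.332229097979166 ang 0.5695735077355909 r 104.45958882549456
scene (288, 223.7) x 141.85263124949822 z 106.50990499468367 ang 0.6440442414206654 r 177.38807416053274
0.25 [[384.3, 215.6], [353.2, 219.1], [322.1, 222.5]] [[258.0, 261.6], [287.7, 261.9], [317.4, 262.3]]
0.46 [[387.3, 221.2], [355.1, 224.8], [322.8, 228.4]] [[256.7, 242.8], [287.1, 243.1], [317.4, 243.5]]
0.67 [[390.8, 231.7], [357.6, 235.4], [324.2, 239.2]] [[256.2, 221.9], [286.8, 222.3], [317.5, 222.7]]
0.88 [[394.7, 247.1], [360.4, 251.0], [326.0, 254.8]] [[256.4, 200.5], [287.1, 200.9], [317.7, 201.2]]
1.09 [[398.6, 266.8], [363.6, 270.8], [328.3, 274.8]] [[257.4, 180.1], [287.7, 180.4], [318.1, 180.8]]
```

The board is in the third notch: both views give about 0.66 rad, and the handle reprojects to within 1 px. The hinge is at (419, 37, 60) with yaw 0.10. Next I'll work out the approach.

```bash
cat >> h.py <<'E'
O=np.array([419.2,37.1]);YAW=0.10
ex=np.array([np.cos(YAW),np.sin(YAW),0]);ey=np.array([-np.sin(YAW),np.cos(YAW),0]);ez=np.array([0,0,1.])
H=np.r_[O,60]
def hand(a): return H+200*(np.cos(a)*ex+np.sin(a)*ez)
def goal(sgn=1):
    x=-ez; y=sgn*ex; return R.from_matrix(np.c_[x,y,np.cross(x,y)])
def rel(P,G):  # shift m, rotvec in tool frame from current
    s=manip.read_state(); T=rot(s['ee_rot'])
    return (T.inv().apply(np.array(P)-s['position'])/1000).round(4),(T.inv()*G).as_rotvec().round(3)
E
python3 - <<'E'
from h import *
s=manip.read_state();T=rot(s['ee_rot']).as_matrix();print(T.round(3))
print(hand(.66))
for sg in(1,-1): print(sg,rel(hand(.66)+[0,0,150],goal(sg)))
c=camera_params('top')
print('bottle base',onz(c,452,293,0),'tip',onz(c,473,293,195))
E
```

```text
[[-0.     0.405 -0.914]
 [ 0.001 -0.914 -0.405]
 [-1.    -0.001 -0.   ]]
[576.40911218  52.87352472 182.62337039]
1 (array([-0.093 , -0.3897, -0.5484]), array([-1.254e+00, -1.000e-03,  1.000e-03]))
-1 (array([-0.093 , -0.3897, -0.5484]), array([1.888e+00, 1.000e-03, 1.000e-03]))
bottle base [ 465.35080369 -154.14633126    0.        ] tip [ 469.64659025 -151.20019457  195.        ]
```

Emit:
apply_moves:
  rows:
    - [[-0.04,-0.01,-0.015],[-0.1,0,0]]
    - [[-0.08,-0.035,-0.045],[-0.25,0,0]]
    - [[-0.11,-0.065,-0.085],[-0.4,0,0]]
    - [[-0.13,-0.095,-0.13],[-0.55,0,0]]
    - [[-0.13,-0.125,-0.175],[-0.7,0,0]]
  jaw: 0.032
  grip_force: 25

```text
time: 0.78
position: [343.1, -339.7, 371.5]
ee_rot: [0.377, 0.599, 0.375, -0.599]
contact_force: [0.7, -0.3, -0.3]
grip_width: 0.479
```

Run:
```python
from h import *
s=manip.read_state();print(s['time'],s['position'],s['q'].round(2),s['grip_width'],s['contact_force'])
print(rel(hand(.66)+[0,0,130],goal(1)))
```

```text
0.775 [ 343.13824157 -339.73222683  371.54897491] [-1.03 -0.14  1.64  0.    1.64 -0.58] 0.4787938908088745 [ 0.72811158 -0.26011673 -0.32083157]
(array([ 0.0582,  0.0393, -0.4551]), array([-0.55 ,  0.003, -0.003]))
```

Emit:
apply_moves:
  rows:
    - [[0,0.005,-0.045],[-0.1,0,0]]
    - [[0,0.01,-0.095],[-0.22,0,0]]
    - [[0,0.015,-0.145],[-0.34,0,0]]
    - [[0,0.02,-0.195],[-0.45,0,0]]
    - [[0,0.025,-0.245],[-0.55,0,0]]

```text
time: 1.4
position: [472.6, -129.8, 369.4]
ee_rot: [0.524, 0.475, 0.524, -0.475]
contact_force: [0.1, 0.2, -0.1]
grip_width: 0.35
```

Run:
```python
from h import *
print(manip.read_state()['position'],rel(hand(.66)+[0,0,110],goal(1)))
```

```text
[ 472.61966941 -129.81277864  369.35830943] (array([ 0.0767,  0.1214, -0.1715]), array([-0.001, -0.   ,  0.   ]))
```

Emit:
apply_moves:
  rows:
    - [[0,0.025,-0.035],[0,0,0]]
    - [[0,0.055,-0.08],[0,0,0]]
    - [[0.02,0.09,-0.13],[0,0,0]]
    - [[0.05,0.121,-0.171],[0,0,0]]
    - [[0.05,0.121,-0.171],[0,0,0]]

```text
time: 2.02
position: [575.3, 53.5, 315.4]
ee_rot: [0.522, 0.473, 0.527, -0.476]
contact_force: [-1.1, 0.3, -0.2]
grip_width: 0.351
```

Run:
```python
from h import *
s=manip.read_state();print(s['position'],rel(hand(.66)+[0,0,6],goal(1)))
c=camera_params('wrist');im=get_image('wrist')
cv2.imwrite('pics/c_wrist.png',im[:,:,::-1]);print(c)
print(proj(c,[hand(.66)+ey*y for y in(-60,0,60)]))
print(proj(c,[H+160*(np.cos(.66)*ex+np.sin(.66)*ez)+ey*y for y in(-115,115)]))
cv2.imwrite('pics/c_top.png',get_image('top')[:,:,::-1])
```

```text
[575.30774867  53.47513945 315.38835404] (array([0.1268, 0.0019, 0.001 ]), array([ 0.001, -0.002,  0.007]))
{'fx': 364.4701591690441, 'fy': 364.4701591690441, 'cx': 321.1504968898221, 'cy': 242.16059988527672, 'k1': -0.0491291982565162, 'position': array([567.1605193 , 133.93656864, 461.17459083]), 'orientation': array([ 0.98821906, -0.14451924, -0.00353238,  0.05024748])}
[[324.86627814 308.45954786]
 [325.13036743 240.29479793]
 [325.41103758 163.62166958]]
[[291.54503081 348.45191419]
 [284.93856244  89.56225496]]
```

View pics/c_wrist.png

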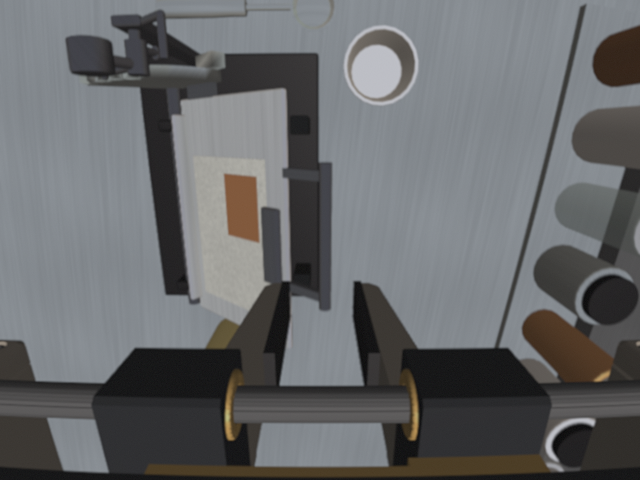

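The wrist view shows the bar from (325,163) to (325,309), which matches the prediction. The fingers straddle its column, centred near u=322, so I'll descend.

Emit:
apply_moves:
  rows:
    - [[0.03,0.001,0.001],[0,0,0]]
    - [[0.065,0.002,0.001],[0,0,0]]
    - [[0.1,0.002,0.001],[0,0,0]]
    - [[0.124,0.002,0.001],[0,0,0]]
    - [[0.124,0.002,0.001],[0,0,0]]

```text
time: 2.75
position: [577.2, 48.3, 194.9]
ee_rot: [0.522, 0.475, 0.524, -0.476]
contact_force: [0.3, 0.5, -0.5]
grip_width: 0.344
```

Run:
```python
from h import *
s=manip.read_state();print(s['position'],s['contact_force'],rel(hand(.66)+[0,0,8],goal(1)))
cv2.imwrite('pics/d_wrist.png',get_image('wrist')[:,:,::-1])
i=get_image('scene');cv2.imwrite('pics/d_scene.png',cv2.resize(i[120:300,200:420],None,fx=3,fy=3)[:,:,::-1])
```

```text
[577.18784009  48.29870353 194.91097531] [ 0.2782657   0.46726094 -0.52331822] (array([ 0.0043, -0.0003, -0.0046]), array([-0.006, -0.   ,  0.002]))
```

View pics/d_wrist.png

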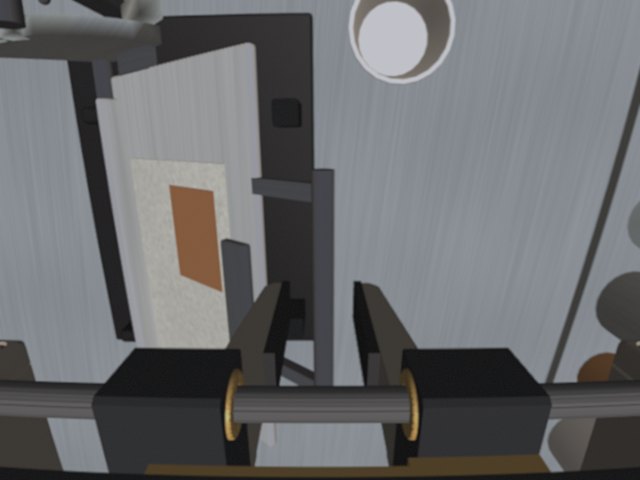

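View pics/d_scene.png

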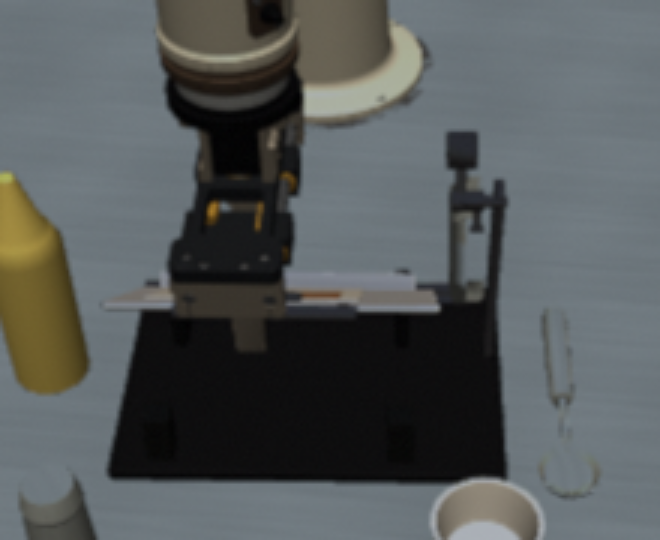

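The bar (u≈323) sits between the fingers. I'll nudge the last few mm and close.

Emit:
apply_moves:
  rows:
    - [[0.003,0,-0.004],[0,0,0]]
    - [[0.003,0,-0.004],[0,0,0]]
    - [[0.003,0,-0.004],[0,0,0]]
    - [[0.003,0,-0.004],[0,0,0]]
  jaw: 0.0
  grip_force: 25

```text
time: 3.35
position: [577.7, 53.7, 192.9]
ee_rot: [0.523, 0.475, 0.524, -0.475]
contact_force: [-2.5, 0.5, 1.6]
grip_width: 0.098
```

Run:
```python
from h import *
s=manip.read_state();T=rot(s['ee_rot']);g=s['position']+T.apply([6,0,0])
print(s['time'],s['position'],s['contact_force'],s['ft_torque'],s['grip_width']*91.9,'grasp-hinge',[(g-H)@v for v in(ex,ey,ez)])
```

```text
3.35 [577.66008152  53.70826829 192.85389473] [-2.50125896  0.46748682  1.56442583] [0.00229672 0.31915533 0.04188332] 8.99952209396696 grasp-hinge [np.float64(159.32385696765195), np.float64(0.7062533602570508), np.float64(126.85389534425335)]
```

```bash
cat >> h.py <<'E'
def tab(a0,angs):
    for a in angs: print(round(a,3),'tool',[round(-.2*(np.sin(a)-np.sin(a0)),4),round(.2*(np.cos(a)-np.cos(a0)),4)])
def st():
    s=manip.read_state();T=rot(s['ee_rot']);g=s['position']+T.apply([8,0,0])-H
    f=s['contact_force'];x,z=g@ex,g@ez
    print('t',round(s['time'],2),'x,y,z',round(x,1),round(g@ey,1),round(z,1),'ang',round(np.arctan2(z,x),3),'r',round(np.hypot(x,z),1),'F ex,ey,ez',[round(f@v,1) for v in(ex,ey,ez)],'tq',s['ft_torque'].round(2),'w',round(s['grip_width']*91.9,1))
E
python3 - <<'E'
from h import *
st();tab(.66,np.arange(.70,.91,.04));tab(.66,np.arange(.7,1.29,.05))
E
```

```text
t 3.35 x,y,z 159.3 0.7 124.9 ang 0.665 r 202.4 F ex,ey,ez [np.float64(-2.4), np.float64(0.7), np.float64(1.6)] tq [0.   0.32 0.04] w 9.0
0.7 tool [np.float64(-0.0062), np.float64(-0.005)]
0.74 tool [np.float64(-0.0122), np.float64(-0.0103)]
0.78 tool [np.float64(-0.018), np.float64(-0.0158)]
0.82 tool [np.float64(-0.0236), np.float64(-0.0216)]
0.86 tool [np.float64(-0.0289), np.float64(-0.0275)]
0.9 tool [np.float64(-0.034), np.float64(-0.0337)]
0.7 tool [np.float64(-0.0062), np.float64(-0.005)]
0.75 tool [np.float64(-0.0137), np.float64(-0.0117)]
0.8 tool [np.float64(-0.0208), np.float64(-0.0187)]
0.85 tool [np.float64(-0.0276), np.float64(-0.026)]
0.9 tool [np.float64(-0.034), np.float64(-0.0337)]
0.95 tool [np.float64(-0.0401), np.float64(-0.0417)]
1.0 tool [np.float64(-0.0457), np.float64(-0.0499)]
1.05 tool [np.float64(-0.0509), np.float64(-0.0585)]
1.1 tool [np.float64(-0.0556), np.float64(-0.0673)]
1.15 tool [np.float64(-0.0599), np.float64(-0.0763)]
1.2 tool [np.float64(-0.0638), np.float64(-0.0855)]
1.25 tool [np.float64(-0.0672), np.float64(-0.0949)]
```

Emit:
apply_moves:
  rows:
    - [[-0.006,-0.005,0],[0,0,0]]
    - [[-0.0137,-0.0117,0],[0,0,0]]
    - [[-0.0208,-0.0187,0],[0,0,0]]
    - [[-0.0276,-0.026,0],[0,0,0]]
    - [[-0.034,-0.0337,0],[0,0,0]]

```text
time: 3.98
position: [544.3, 50.3, 227.7]
ee_rot: [0.524, 0.476, 0.523, -0.475]
contact_force: [4.7, 0.8, 0.5]
grip_width: 0.097
```

Run:
```python
from h import *
st();tab(.9,np.arange(.95,1.29,.05))
```

```text
t 3.98 x,y,z 125.8 0.7 159.7 ang 0.903 r 203.3 F ex,ey,ez [np.float64(4.7), np.float64(0.4), np.float64(0.5)] tq [ 0.18 -0.95 -0.03] w 8.9
0.95 tool [np.float64(-0.006), np.float64(-0.008)]
1.0 tool [np.float64(-0.0116), np.float64(-0.0163)]
1.05 tool [np.float64(-0.0168), np.float64(-0.0248)]
1.1 tool [np.float64(-0.0216), np.float64(-0.0336)]
1.15 tool [np.float64(-0.0259), np.float64(-0.0426)]
1.2 tool [np.float64(-0.0297), np.float64(-0.0519)]
1.25 tool [np.float64(-0.0331), np.float64(-0.0613)]
```

Emit:
apply_moves:
  rows:
    - [[-0.006,-0.008,0],[0,0,0]]
    - [[-0.0116,-0.0163,0],[0,0,0]]
    - [[-0.0168,-0.0248,0],[0,0,0]]
    - [[-0.0216,-0.0336,0],[0,0,0]]
    - [[-0.0259,-0.0426,0],[0,0,0]]

```text
time: 4.6
position: [502.6, 46.2, 254.4]
ee_rot: [0.525, 0.476, 0.522, -0.474]
contact_force: [5.0, 2.4, 3.8]
grip_width: 0.1
```

Run:
```python
from h import *
st();tab(1.15,[1.19,1.22,1.25,1.27,1.28])
i=get_image('scene');cv2.imwrite('pics/e_scene.png',cv2.resize(i[120:300,200:420],None,fx=3,fy=3)[:,:,::-1])
```

```text
t 4.6 x,y,z 83.9 0.7 186.4 ang 1.148 r 204.5 F ex,ey,ez [np.float64(5.3), np.float64(1.9), np.float64(3.8)] tq [ 0.24 -1.18  0.06] w 9.2
1.19 tool [np.float64(-0.0031), np.float64(-0.0074)]
1.22 tool [np.float64(-0.0053), np.float64(-0.013)]
1.25 tool [np.float64(-0.0072), np.float64(-0.0186)]
1.27 tool [np.float64(-0.0085), np.float64(-0.0224)]
1.28 tool [np.float64(-0.0091), np.float64(-0.0244)]
```

View pics/e_scene.png

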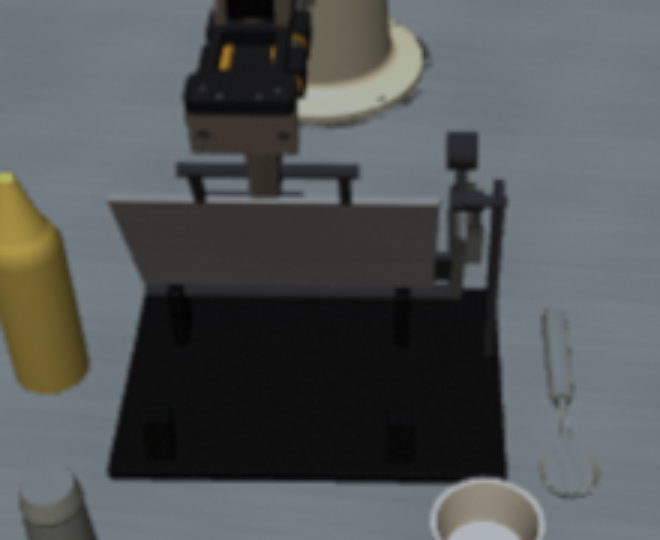

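Forces are small. The radius drift shows the bar sits about 5 mm deeper in the jaws than I assumed, and with that correction r=200. Now I'll go past the top notch.

```bash
sed -i 's/apply(\[8,0,0\])-H/apply([13,0,0])-H+0.9*ex/' h.py
python3 - <<'E'
from h import *
st();tab(1.135,[1.17,1.2,1.225,1.25,1.265])
E
```

```text
t 4.65 x,y,z 84.1 0.7 181.9 ang 1.138 r 200.4 F ex,ey,ez [np.float64(3.3), np.float64(1.0), np.float64(4.1)] tq [ 0.22 -0.88 -0.01] w 9.0
1.17 tool [np.float64(-0.0028), np.float64(-0.0064)]
1.2 tool [np.float64(-0.0051), np.float64(-0.012)]
1.225 tool [np.float64(-0.0069), np.float64(-0.0166)]
1.25 tool [np.float64(-0.0085), np.float64(-0.0214)]
1.265 tool [np.float64(-0.0094), np.float64(-0.0242)]
```

Emit:
apply_moves:
  rows:
    - [[-0.003,-0.0064,0],[0,0,0]]
    - [[-0.005,-0.012,0],[0,0,0]]
    - [[-0.007,-0.0166,0],[0,0,0]]
    - [[-0.0085,-0.0214,0],[0,0,0]]
    - [[-0.0085,-0.0214,0],[0,0,0]]

```text
time: 5.28
position: [481.1, 44.1, 262.5]
ee_rot: [0.524, 0.476, 0.523, -0.475]
contact_force: [3.4, 0.6, 7.1]
grip_width: 0.099
```

Run:
```python
from h import *
st()
i=get_image('scene');cv2.imwrite('pics/f_scene.png',cv2.resize(i[120:300,200:420],None,fx=3,fy=3)[:,:,::-1])
c=camera_params('scene')
P=H+15*ex+132*ey; P[2]=164
for ang in(-.87,-.3,.3): print(proj(c,P)-[200,120], )
```

```text
t 5.28 x,y,z 63.2 0.7 189.5 ang 1.249 r 199.8 F ex,ey,ez [np.float64(3.4), np.float64(0.2), np.float64(7.1)] tq [ 0.19 -0.84  0.08] w 9.1
[[152.22329829  66.14100124]]
[[152.22329829  66.14100124]]
[[152.22329829  66.14100124]]
```

View pics/f_scene.png

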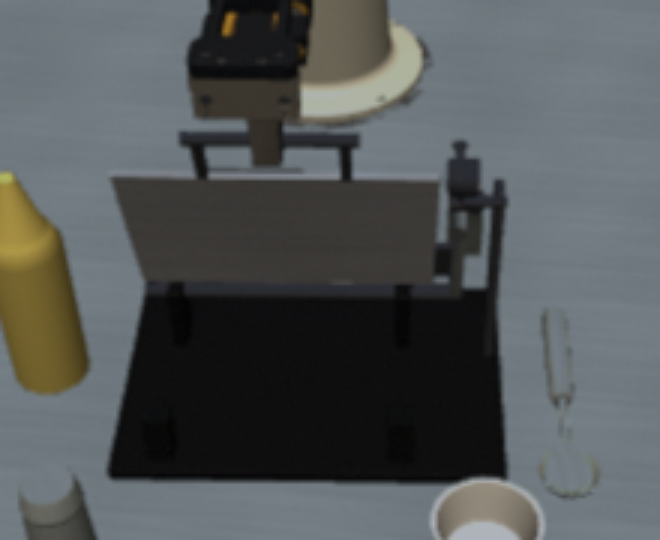

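Run:
```python
from h import *
c=camera_params('scene');ct=camera_params('top')
P=H+15*ex+132*ey; P[2]=164
for p in(0,.17,.42,.6,.87):
    w=P+38*(np.sin(p-.42)*ex+np.cos(p-.42)*ez); print(p,(proj(c,w)-[200,120])*3,(proj(ct,w)-[250,220])*4)
i=get_image('top');cv2.imwrite('pics/f_top.png',cv2.resize(i[220:370,250:450],None,fx=4,fy=4)[:,:,::-1])
st()
```

```text
0 [[458.06857735 147.43837156]] [[173.06718026 448.09001742]]
0.17 [[458.38042052 150.0598343 ]] [[171.29226796 434.6968867 ]]
0.42 [[458.75099286 156.54008772]] [[168.79925534 413.57441349]]
0.6 [[458.93940667 162.95935039]] [[167.1761517  398.03360874]]
0.87 [[459.08080938 174.83274176]] [[165.15042247 375.54538234]]
t 5.38 x,y,z 63.3 0.7 189.5 ang 1.249 r 199.8 F ex,ey,ez [np.float64(3.5), np.float64(-0.5), np.float64(6.9)] tq [ 0.12 -0.86  0.  ] w 9.0
```

View pics/f_top.png

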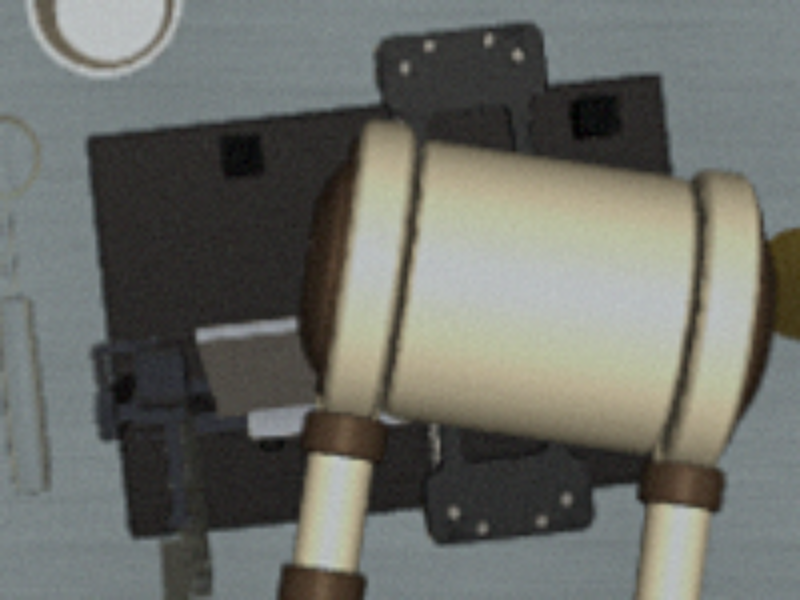

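Both views show the pawl tipped out: weight at (463,175) in the scene crop and (160,375) in the top crop, against predictions of (459,175) and (165,375). Now I'll lower the board.

Run:
```python
from h import *
tab(1.25,[1.23,1.19,1.14,1.09,1.04]);tab(1.04,[.99,.94,.89,.84,.79]);tab(.79,[.74,.69,.64,.59,.54]);tab(.54,[.49,.44,.39,.34,.29])
```

```text
1.23 tool [np.float64(0.0013), np.float64(0.0038)]
1.19 tool [np.float64(0.0041), np.float64(0.0113)]
1.14 tool [np.float64(0.0081), np.float64(0.0205)]
1.09 tool [np.float64(0.0125), np.float64(0.0294)]
1.04 tool [np.float64(0.0173), np.float64(0.0382)]
0.99 tool [np.float64(0.0053), np.float64(0.0085)]
0.94 tool [np.float64(0.011), np.float64(0.0167)]
0.89 tool [np.float64(0.0171), np.float64(0.0246)]
0.84 tool [np.float64(0.0236), np.float64(0.0322)]
0.79 tool [np.float64(0.0304), np.float64(0.0395)]
0.74 tool [np.float64(0.0072), np.float64(0.0069)]
0.69 tool [np.float64(0.0148), np.float64(0.0135)]
0.64 tool [np.float64(0.0226), np.float64(0.0197)]
0.59 tool [np.float64(0.0308), np.float64(0.0254)]
0.54 tool [np.float64(0.0392), np.float64(0.0308)]
0.49 tool [np.float64(0.0087), np.float64(0.0049)]
0.44 tool [np.float64(0.0176), np.float64(0.0094)]
0.39 tool [np.float64(0.0268), np.float64(0.0134)]
0.34 tool [np.float64(0.0361), np.float64(0.017)]
0.29 tool [np.float64(0.0456), np.float64(0.0201)]
```

Emit:
apply_moves:
  rows:
    - [[0.0013,0.0038,0],[0,0,0]]
    - [[0.0041,0.0113,0],[0,0,0]]
    - [[0.0081,0.0205,0],[0,0,0]]
    - [[0.0125,0.0294,0],[0,0,0]]
    - [[0.0173,0.0382,0],[0,0,0]]

```text
time: 6.0
position: [519.3, 47.8, 245.0]
ee_rot: [0.524, 0.476, 0.523, -0.475]
contact_force: [4.4, 0.8, 7.4]
grip_width: 0.099
```

Run:
```python
from h import *
st()
i=get_image('scene');cv2.imwrite('pics/g_scene.png',cv2.resize(i[120:300,200:420],None,fx=3,fy=3)[:,:,::-1])
```

```text
t 6.0 x,y,z 101.6 0.7 172.0 ang 1.037 r 199.8 F ex,ey,ez [np.float64(4.4), np.float64(0.4), np.float64(7.4)] tq [ 0.22 -0.55  0.07] w 9.1
```

View pics/g_scene.png

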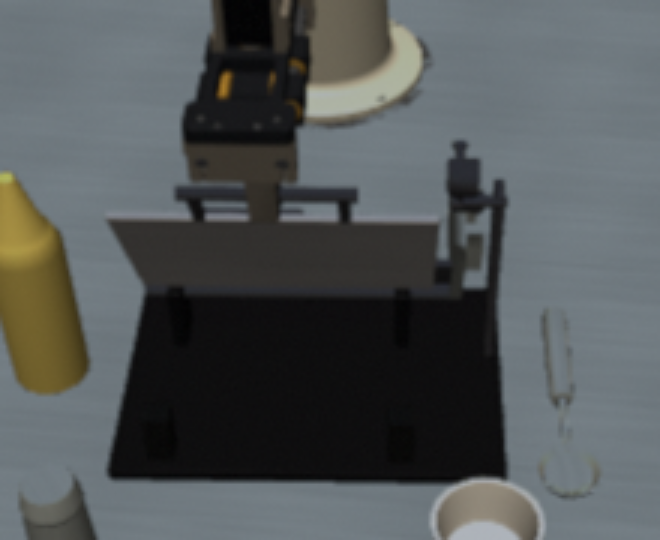

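The board is below the top notch, the pawl is still out and the forces are low. Continuing down.

Emit:
apply_moves:
  rows:
    - [[0.005,0.009,0],[0,0,0]]
    - [[0.0105,0.0172,0],[0,0,0]]
    - [[0.0165,0.0252,0],[0,0,0]]
    - [[0.023,0.0328,0],[0,0,0]]
    - [[0.0298,0.0402,0],[0,0,0]]

```text
time: 6.68
position: [559.3, 51.8, 213.5]
ee_rot: [0.524, 0.476, 0.523, -0.475]
contact_force: [4.7, 2.1, 4.3]
grip_width: 0.095
```

Emit:
apply_moves:
  rows:
    - [[0.0072,0.0069,0],[0,0,0]]
    - [[0.0148,0.0135,0],[0,0,0]]
    - [[0.0226,0.0197,0],[0,0,0]]
    - [[0.0308,0.0254,0],[0,0,0]]
    - [[0.0392,0.0308,0],[0,0,0]]

```text
time: 7.3
position: [589.8, 54.9, 173.9]
ee_rot: [0.523, 0.476, 0.523, -0.475]
contact_force: [5.3, 1.7, 1.8]
grip_width: 0.101
```

Run:
```python
from h import *
st()
i=get_image('scene');cv2.imwrite('pics/h_scene.png',cv2.resize(i[120:300,200:420],None,fx=3,fy=3)[:,:,::-1])
```

```text
t 7.3 x,y,z 172.5 0.6 100.9 ang 0.529 r 199.8 F ex,ey,ez [np.float64(5.4), np.float64(1.1), np.float64(1.8)] tq [ 0.32 -0.95  0.04] w 9.3
```

View pics/h_scene.png

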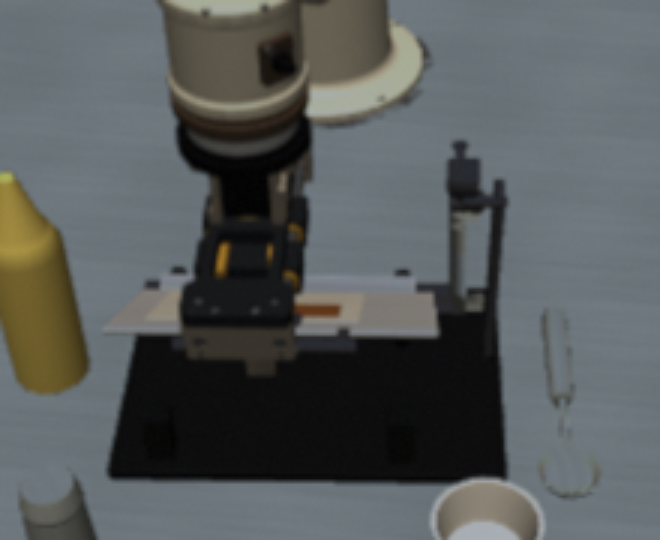

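Emit:
apply_moves:
  rows:
    - [[0.0087,0.0052,0],[0,0,0]]
    - [[0.0176,0.0098,0],[0,0,0]]
    - [[0.0268,0.014,0],[0,0,0]]
    - [[0.0361,0.0178,0],[0,0,0]]
    - [[0.0456,0.021,0],[0,0,0]]

```text
time: 7.98
position: [610.3, 56.9, 127.7]
ee_rot: [0.523, 0.475, 0.524, -0.476]
contact_force: [6.0, 1.7, 0.9]
grip_width: 0.098
```

Run:
```python
from h import *
st();tab(.28,[.24,.2,.16,.12,.09]);tab(.09,[.07,.05,.03,.015,0])
```

```text
t 7.97 x,y,z 193.0 0.6 54.7 ang 0.276 r 200.6 F ex,ey,ez [np.float64(6.2), np.float64(1.1), np.float64(0.9)] tq [ 0.28 -0.86  0.03] w 9.1
0.24 tool [np.float64(0.0077), np.float64(0.0021)]
0.2 tool [np.float64(0.0155), np.float64(0.0038)]
0.16 tool [np.float64(0.0234), np.float64(0.0052)]
0.12 tool [np.float64(0.0313), np.float64(0.0064)]
0.09 tool [np.float64(0.0373), np.float64(0.007)]
0.07 tool [np.float64(0.004), np.float64(0.0003)]
0.05 tool [np.float64(0.008), np.float64(0.0006)]
0.03 tool [np.float64(0.012), np.float64(0.0007)]
0.015 tool [np.float64(0.015), np.float64(0.0008)]
0 tool [np.float64(0.018), np.float64(0.0008)]
```

Emit:
apply_moves:
  rows:
    - [[0.0077,0.0023,0],[0,0,0]]
    - [[0.0155,0.0042,0],[0,0,0]]
    - [[0.0234,0.0058,0],[0,0,0]]
    - [[0.0313,0.007,0],[0,0,0]]
    - [[0.0373,0.0078,0],[0,0,0]]

```text
time: 8.6
position: [618.0, 57.7, 90.3]
ee_rot: [0.523, 0.475, 0.524, -0.475]
contact_force: [5.7, 3.2, -1.8]
grip_width: 0.098
```

Run:
```python
from h import *
st()
```

```text
t 8.6 x,y,z 200.7 0.6 17.3 ang 0.086 r 201.5 F ex,ey,ez [np.float64(6.0), np.float64(2.7), np.float64(-1.8)] tq [ 0.36 -1.02  0.05] w 9.0
```

Emit:
apply_moves:
  rows:
    - [[0.004,0.0003,0],[0,0,0]]
    - [[0.008,0.0005,0],[0,0,0]]
    - [[0.011,0.0005,0],[0,0,0]]
    - [[0.013,0.0005,0],[0,0,0]]
    - [[0.013,0.0005,0],[0,0,0]]

```text
time: 9.22
position: [619.0, 57.7, 77.6]
ee_rot: [0.524, 0.476, 0.523, -0.475]
contact_force: [7.8, 3.0, -2.0]
grip_width: 0.099
```

Run:
```python
from h import *
st()
i=get_image('scene');cv2.imwrite('pics/i_scene.png',cv2.resize(i[120:300,200:420],None,fx=3,fy=3)[:,:,::-1])
```

```text
t 9.22 x,y,z 201.8 0.6 4.6 ang 0.023 r 201.8 F ex,ey,ez [np.float64(8.0), np.float64(2.3), np.float64(-2.0)] tq [ 0.38 -1.37  0.02] w 9.1
```

View pics/i_scene.png

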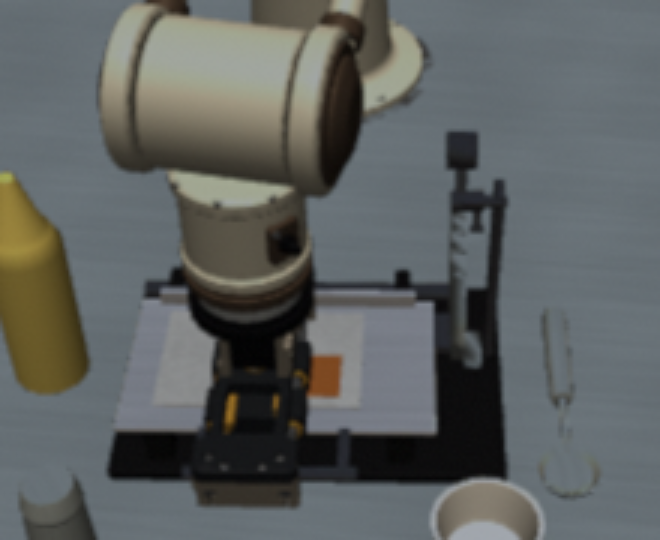

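The pawl has tipped back in: the weight is at (462,150). I'll ease the last few mm down to flat.

Emit:
apply_moves:
  rows:
    - [[0.001,0.001,0],[0,0,0]]
    - [[0.002,0.001,0],[0,0,0]]
    - [[0.003,0.001,0],[0,0,0]]
    - [[0.003,0.001,0],[0,0,0]]

```text
time: 9.78
position: [619.2, 57.8, 74.2]
ee_rot: [0.523, 0.475, 0.524, -0.476]
contact_force: [6.9, 2.8, -2.2]
grip_width: 0.097
```

Run:
```python
from h import *
st()
```

```text
t 9.78 x,y,z 201.9 0.6 1.2 ang 0.006 r 201.9 F ex,ey,ez [np.float64(7.1), np.float64(2.1), np.float64(-2.2)] tq [ 0.33 -1.05  0.01] w 9.0
```

Emit:
apply_moves:
  rows:
    - [[0.001,0,0],[0,0,0]]
    - [[0.002,0,0],[0,0,0]]
    - [[0.002,0,0],[0,0,0]]

```text
time: 10.15
position: [619.2, 57.8, 72.2]
ee_rot: [0.523, 0.475, 0.524, -0.476]
contact_force: [7.6, 2.0, -2.0]
grip_width: 0.099
```

Run:
```python
from h import *
st()
```

```text
t 10.15 x,y,z 202.0 0.6 -0.8 ang -0.004 r 202.0 F ex,ey,ez [np.float64(7.7), np.float64(1.3), np.float64(-2.0)] tq [ 0.33 -1.16  0.05] w 9.1
```

Emit:
apply_moves:
  rows:
    - [[0.001,0,0],[0,0,0]]
    - [[0.002,0,0],[0,0,0]]
    - [[0.002,0,0],[0,0,0]]

```text
time: 10.52
position: [619.3, 57.8, 70.2]
ee_rot: [0.523, 0.475, 0.524, -0.476]
contact_force: [6.7, 1.7, -2.7]
grip_width: 0.096
```

Run:
```python
from h import *
st()
```

```text
t 10.53 x,y,z 202.0 0.6 -2.8 ang -0.014 r 202.0 F ex,ey,ez [np.float64(6.8), np.float64(1.1), np.float64(-2.7)] tq [ 0.33 -1.11  0.  ] w 8.9
```

Emit:
apply_moves:
  rows:
    - [[0.001,0,0],[0,0,0]]
    - [[0.002,0,0],[0,0,0]]
    - [[0.003,0,0],[0,0,0]]
    - [[0.003,0,0],[0,0,0]]

```text
time: 11.02
position: [619.3, 57.8, 67.2]
ee_rot: [0.523, 0.475, 0.524, -0.475]
contact_force: [7.0, 2.1, -2.8]
grip_width: 0.101
```

Run:
```python
from h import *
st()
i=get_image('scene');cv2.imwrite('pics/j_scene.png',cv2.resize(i[180:300,200:420],None,fx=3.6,fy=3.6)[:,:,::-1])
c=camera_params('scene')
for a in(0,.03):
  print(a,(proj(c,[H+160*(np.cos(a)*ex+np.sin(a)*ez)+ey*y for y in(-115,115)]+[hand(a)+60*ey])-[200,180])*3.6)
```

```text
t 11.03 x,y,z 202.0 0.6 -5.8 ang -0.029 r 202.1 F ex,ey,ez [np.float64(7.2), np.float64(1.3), np.float64(-2.8)] tq [ 0.3  -1.13  0.02] w 9.3
0 [[132.93407    306.29477178]
 [518.12278069 310.9554348 ]
 [423.8081236  361.61059169]]
0.03 [[131.79957421 300.83148924]
 [518.33193847 305.50538641]
 [423.65375797 354.81199438]]
```

View pics/j_scene.png

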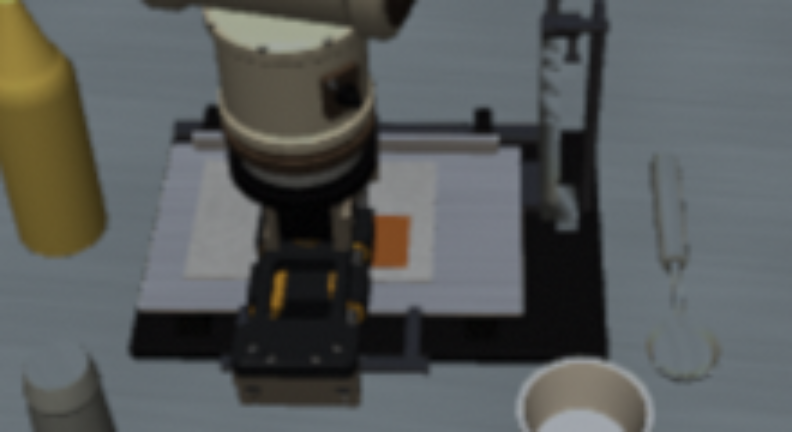

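Emit:
apply_moves:
  rows:
    - [[0.001,0,0],[0,0,0]]
    - [[0.002,0,0],[0,0,0]]
    - [[0.002,0,0],[0,0,0]]

```text
time: 11.45
position: [619.3, 57.8, 66.6]
ee_rot: [0.523, 0.475, 0.524, -0.476]
contact_force: [2.9, 2.9, 5.1]
grip_width: 0.1
```

Run:
```python
from h import *
st()
a=cv2.imread('pics/i_scene.png');
i=get_image('scene');cv2.imwrite('pics/k_scene_raw.png',i[:,:,::-1])
cv2.imwrite('pics/k_scene.png',cv2.resize(i[180:300,200:420],None,fx=3.6,fy=3.6)[:,:,::-1])
cv2.imwrite('pics/k_wrist.png',get_image('wrist')[:,:,::-1])
```

```text
t 11.45 x,y,z 202.1 0.6 -6.4 ang -0.032 r 202.2 F ex,ey,ez [np.float64(3.1), np.float64(2.6), np.float64(5.1)] tq [ 0.36 -0.38 -0.02] w 9.2
```

View pics/k_wrist.png

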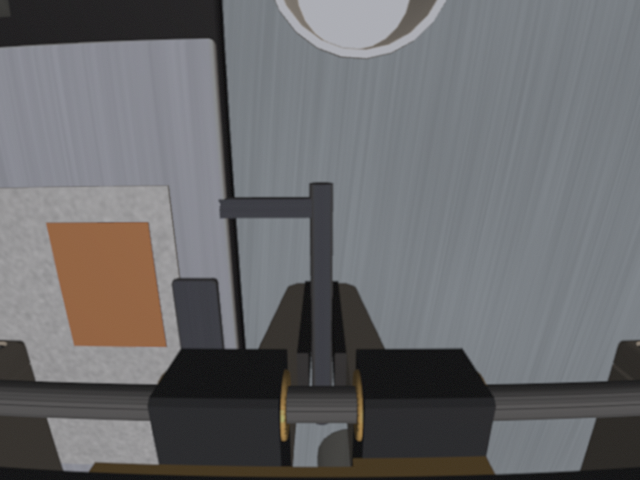

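View pics/k_scene.png

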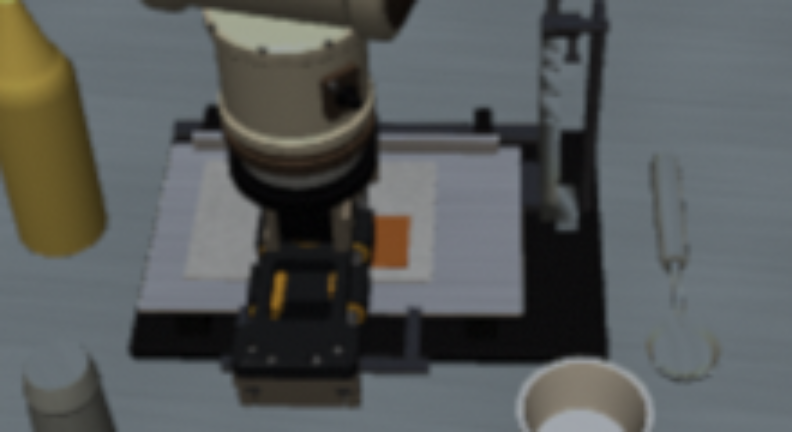

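The vertical force jumped from −2.8 to +5 N at TCP z≈67, and the handle end is at the flat prediction (426,362 against 424,362). The board is therefore flat with the pawl tipped in. Now I'll raise it to about 0.56, between the second and third notches.

Run:
```python
from h import *
tab(0,[.04,.1,.15,.2,.25]);tab(.25,[.3,.35,.4,.44,.48]);tab(.48,[.51,.535,.56])
```

```text
0.04 tool [np.float64(-0.008), np.float64(-0.0002)]
0.1 tool [np.float64(-0.02), np.float64(-0.001)]
0.15 tool [np.float64(-0.0299), np.float64(-0.0022)]
0.2 tool [np.float64(-0.0397), np.float64(-0.004)]
0.25 tool [np.float64(-0.0495), np.float64(-0.0062)]
0.3 tool [np.float64(-0.0096), np.float64(-0.0027)]
0.35 tool [np.float64(-0.0191), np.float64(-0.0059)]
0.4 tool [np.float64(-0.0284), np.float64(-0.0096)]
0.44 tool [np.float64(-0.0357), np.float64(-0.0128)]
0.48 tool [np.float64(-0.0429), np.float64(-0.0164)]
0.51 tool [np.float64(-0.0053), np.float64(-0.0029)]
0.535 tool [np.float64(-0.0096), np.float64(-0.0053)]
0.56 tool [np.float64(-0.0139), np.float64(-0.0079)]
```

Emit:
apply_moves:
  rows:
    - [[-0.008,0,0],[0,0,0]]
    - [[-0.02,-0.001,0],[0,0,0]]
    - [[-0.03,-0.0022,0],[0,0,0]]
    - [[-0.04,-0.004,0],[0,0,0]]
    - [[-0.05,-0.0062,0],[0,0,0]]

```text
time: 12.18
position: [613.4, 57.2, 115.7]
ee_rot: [0.523, 0.476, 0.523, -0.475]
contact_force: [7.3, 1.4, -2.9]
grip_width: 0.098
```

Emit:
apply_moves:
  rows:
    - [[-0.0096,-0.0027,0],[0,0,0]]
    - [[-0.0191,-0.0059,0],[0,0,0]]
    - [[-0.0284,-0.0096,0],[0,0,0]]
    - [[-0.0357,-0.0128,0],[0,0,0]]
    - [[-0.0429,-0.0164,0],[0,0,0]]

```text
time: 12.8
position: [597.6, 55.7, 159.1]
ee_rot: [0.524, 0.476, 0.523, -0.475]
contact_force: [7.5, 3.3, -0.4]
grip_width: 0.102
```

Run:
```python
from h import *
st();print('dz-from-flat angle',np.arcsin((manip.read_state()['position'][2]-67)/200))
i=get_image('scene');cv2.imwrite('pics/l_scene.png',cv2.resize(i[150:300,200:420],None,fx=3.6,fy=3.6)[:,:,::-1])
c=camera_params('scene')
for a in(.46,.48,.5,.53):
  print(a,((proj(c,[H+160*(np.cos(a)*ex+np.sin(a)*ez)+ey*y for y in(-115,115)]+[hand(a)+60*ey])-[200,150])*3.6).tolist())
```

```text
t 12.8 x,y,z 180.3 0.7 86.1 ang 0.446 r 199.8 F ex,ey,ez [np.float64(7.8), np.float64(2.6), np.float64(-0.4)] tq [ 0.44 -1.58 -0.  ] w 9.3
dz-from-flat angle 0.47863340342593236
0.46 [[119.8636528687305, 310.04740527193167], [521.0860978672665, 314.8453430666748], [422.55549023106045, 336.6523967592627]]
0.48 [[119.54286027403212, 304.72338849954974], [521.1958997386494, 309.5236840272439], [422.5608504965632, 329.74422861941076]]
0.5 [[119.24557144835406, 299.35573568825146], [521.3034713202117, 304.1580579297154], [422.5715440616502, 322.7726770631205]]
0.53 [[118.84424532391948, 291.2292113980948], [521.4604918112744, 296.0339483453576], [422.5976126270298, 312.20606290259644]]
```

View pics/l_scene.png

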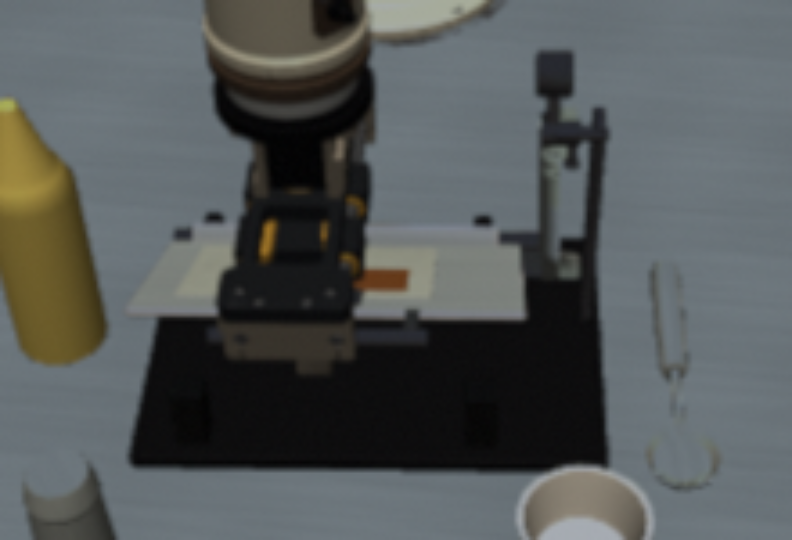

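The camera gives about 0.46 and the flat-referenced arm pose gives 0.48. I'll raise about 0.09 more.

Emit:
apply_moves:
  rows:
    - [[-0.0053,-0.0029,0],[0,0,0]]
    - [[-0.0096,-0.0053,0],[0,0,0]]
    - [[-0.0139,-0.0079,0],[0,0,0]]
    - [[-0.016,-0.0092,0],[0,0,0]]
    - [[-0.016,-0.0092,0],[0,0,0]]

```text
time: 13.48
position: [588.7, 54.8, 175.4]
ee_rot: [0.524, 0.476, 0.523, -0.475]
contact_force: [7.5, 2.8, 1.6]
grip_width: 0.102
```

Run:
```python
from h import *
st();print('dz-from-flat angle',np.arcsin((manip.read_state()['position'][2]-67)/200))
i=get_image('scene');cv2.imwrite('pics/m_scene.png',cv2.resize(i[150:300,200:420],None,fx=3.6,fy=3.6)[:,:,::-1])
c=camera_params('scene')
for a in(.53,.55,.57,.6):
  print(a,((proj(c,[H+160*(np.cos(a)*ex+np.sin(a)*ez)+ey*y for y in(-115,115)]+[hand(a)+60*ey])-[200,150])*3.6).tolist())
tab(.57,[.55,.53,.515,.5,.485,.47,.45])
```

```text
t 13.47 x,y,z 171.3 0.7 102.4 ang 0.539 r 199.6 F ex,ey,ez [np.float64(7.8), np.float64(2.1), np.float64(1.6)] tq [ 0.45 -1.45  0.04] w 9.4
dz-from-flat angle 0.5726578423601995
0.53 [[118.84424532391948, 291.2292113980948], [521.4604918112744, 296.0339483453576], [422.5976126270298, 312.20606290259644]]
0.55 [[118.60676177868866, 285.7660922800136], [521.5621799335803, 290.5720193996101], [422.6216880221297, 305.0953023314618]]
0.57 [[118.39357133913951, 280.27035739821156], [521.6613956167861, 285.07713714527864], [422.65112273368584, 297.93676662910053]]
0.6 [[118.11973291006821, 271.9727102459425], [521.8054404423942, 276.78013330447413], [422.7053141043411, 287.1195232882125]]
0.55 tool [np.float64(0.0034), np.float64(0.0021)]
0.53 tool [np.float64(0.0068), np.float64(0.0042)]
0.515 tool [np.float64(0.0094), np.float64(0.0057)]
0.5 tool [np.float64(0.012), np.float64(0.0071)]
0.485 tool [np.float64(0.0147), np.float64(0.0086)]
0.47 tool [np.float64(0.0173), np.float64(0.0099)]
0.45 tool [np.float64(0.0209), np.float64(0.0117)]
```

View pics/m_scene.png

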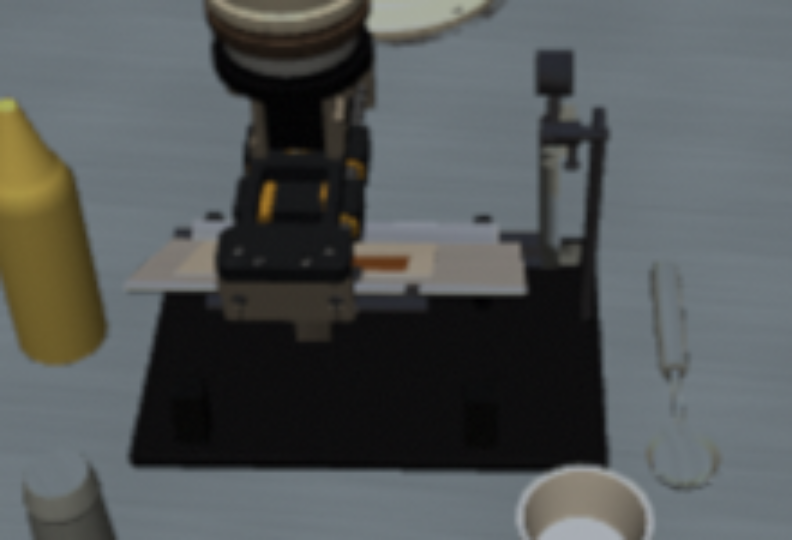

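The camera shows the handle end at (426,302), so about 0.56: past the second notch's click-in and short of the third. I'll let it down softly.

Emit:
apply_moves:
  rows:
    - [[0.002,0.0012,0],[0,0,0]]
    - [[0.0045,0.0027,0],[0,0,0]]
    - [[0.007,0.0042,0],[0,0,0]]
    - [[0.0095,0.0057,0],[0,0,0]]
    - [[0.0095,0.0057,0],[0,0,0]]

```text
time: 14.15
position: [594.4, 55.3, 165.6]
ee_rot: [0.524, 0.476, 0.523, -0.475]
contact_force: [8.5, 2.4, 1.1]
grip_width: 0.097
```

Run:
```python
from h import *
st()
```

```text
t 14.15 x,y,z 177.1 0.7 92.6 ang 0.482 r 199.9 F ex,ey,ez [np.float64(8.7), np.float64(1.5), np.float64(1.1)] tq [ 0.44 -1.4  -0.01] w 9.0
```

Emit:
apply_moves:
  rows:
    - [[0.001,0.0006,0],[0,0,0]]
    - [[0.002,0.0011,0],[0,0,0]]
    - [[0.003,0.0017,0],[0,0,0]]
    - [[0.003,0.0017,0],[0,0,0]]

```text
time: 14.65
position: [596.0, 55.5, 162.7]
ee_rot: [0.524, 0.476, 0.523, -0.475]
contact_force: [6.9, 2.7, 0.6]
grip_width: 0.101
```

Run:
```python
from h import *
st()
```

```text
t 14.65 x,y,z 178.7 0.7 89.7 ang 0.465 r 199.9 F ex,ey,ez [np.float64(7.2), np.float64(2.0), np.float64(0.6)] tq [ 0.4  -1.28  0.  ] w 9.3
```

Emit:
apply_moves:
  rows:
    - [[0.001,0.0005,0],[0,0,0]]
    - [[0.002,0.001,0],[0,0,0]]
    - [[0.002,0.001,0],[0,0,0]]

```text
time: 15.02
position: [597.0, 55.6, 160.7]
ee_rot: [0.524, 0.476, 0.523, -0.475]
contact_force: [7.3, 2.7, 0.6]
grip_width: 0.096
```

Run:
```python
from h import *
st()
```

```text
t 15.03 x,y,z 179.7 0.7 87.7 ang 0.454 r 200.0 F ex,ey,ez [np.float64(7.5), np.float64(1.9), np.float64(0.6)] tq [ 0.4  -1.28  0.  ] w 8.9
```

Emit:
apply_moves:
  rows:
    - [[0.0007,0.0004,0],[0,0,0]]
    - [[0.0014,0.0007,0],[0,0,0]]
    - [[0.0014,0.0007,0],[0,0,0]]

```text
time: 15.4
position: [597.7, 55.6, 159.4]
ee_rot: [0.524, 0.476, 0.523, -0.475]
contact_force: [7.0, 2.6, 0.3]
grip_width: 0.098
```

Run:
```python
from h import *
st()
```

```text
t 15.4 x,y,z 180.4 0.6 86.4 ang 0.447 r 200.0 F ex,ey,ez [np.float64(7.3), np.float64(1.8), np.float64(0.3)] tq [ 0.43 -1.25  0.04] w 9.0
```

Emit:
apply_moves:
  rows:
    - [[0.0007,0.0004,0],[0,0,0]]
    - [[0.0014,0.0007,0],[0,0,0]]
    - [[0.0014,0.0007,0],[0,0,0]]

```text
time: 15.78
position: [598.4, 55.7, 158.0]
ee_rot: [0.524, 0.476, 0.523, -0.475]
contact_force: [6.2, 2.3, 1.6]
grip_width: 0.094
```

Run:
```python
from h import *
st()
```

```text
t 15.78 x,y,z 181.1 0.7 85.0 ang 0.439 r 200.0 F ex,ey,ez [np.float64(6.4), np.float64(1.7), np.float64(1.6)] tq [ 0.49 -1.28  0.02] w 8.7
```

Emit:
apply_moves:
  rows:
    - [[0.0005,0.0002,0],[0,0,0]]
    - [[0.001,0.0004,0],[0,0,0]]
    - [[0.001,0.0004,0],[0,0,0]]

```text
time: 16.15
position: [598.8, 55.8, 157.2]
ee_rot: [0.524, 0.476, 0.523, -0.475]
contact_force: [6.7, 2.8, 2.1]
grip_width: 0.097
```

Run:
```python
from h import *
st()
```

```text
t 16.15 x,y,z 181.5 0.7 84.2 ang 0.434 r 200.1 F ex,ey,ez [np.float64(7.0), np.float64(2.1), np.float64(2.1)] tq [ 0.46 -1.15  0.02] w 8.9
```

Emit:
apply_moves:
  rows:
    - [[0.0005,0.0002,0],[0,0,0]]
    - [[0.001,0.0004,0],[0,0,0]]
    - [[0.001,0.0004,0],[0,0,0]]

```text
time: 16.52
position: [599.1, 55.8, 156.4]
ee_rot: [0.524, 0.476, 0.523, -0.475]
contact_force: [5.8, 3.2, 4.4]
grip_width: 0.099
```

Run:
```python
from h import *
st()
i=get_image('scene');cv2.imwrite('pics/n_scene.png',cv2.resize(i[150:300,200:420],None,fx=3.6,fy=3.6)[:,:,::-1])
st()
```

```text
t 16.52 x,y,z 181.8 0.7 83.4 ang 0.43 r 200.0 F ex,ey,ez [np.float64(6.0), np.float64(2.6), np.float64(4.4)] tq [ 0.44 -0.98  0.02] w 9.1
t 16.57 x,y,z 181.8 0.7 83.4 ang 0.43 r 200.0 F ex,ey,ez [np.float64(6.5), np.float64(2.9), np.float64(5.4)] tq [ 0.4  -0.98  0.04] w 8.8
```

View pics/n_scene.png

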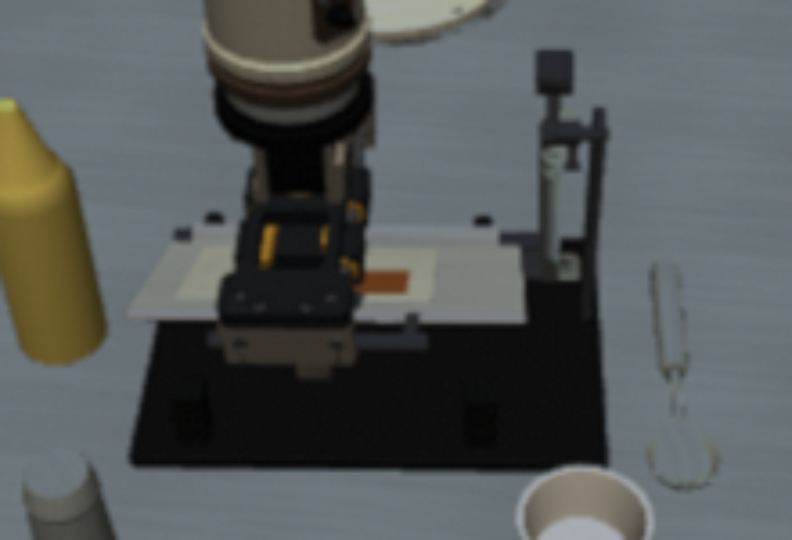

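The vertical force has climbed from 0.3 to about 5 N over the last 2 mm, so the pawl is bearing the board, and the camera shows about 0.45. I'll ease off the slight push and open.

Emit:
apply_moves:
  rows:
    - [[-0.0006,-0.0003,0],[0,0,0]]
    - [[-0.0006,-0.0003,0],[0,0,0]]

```text
time: 16.82
position: [598.9, 55.8, 156.9]
ee_rot: [0.524, 0.476, 0.523, -0.475]
contact_force: [5.9, 2.2, 3.0]
grip_width: 0.097
```

Emit:
apply_moves:
  rows:
    - [[0,0,0],[0,0,0]]
    - [[0,0,0],[0,0,0]]
    - [[0,0,0],[0,0,0]]
    - [[0,0,0],[0,0,0]]
    - [[0,0,0],[0,0,0]]
  jaw: 0.03

```text
time: 17.45
position: [597.9, 55.5, 156.9]
ee_rot: [0.523, 0.475, 0.523, -0.476]
contact_force: [-0.1, -0.1, 0.7]
grip_width: 0.327
```

Run:
```python
from h import *
st()
i=get_image('scene');cv2.imwrite('pics/o_scene.png',cv2.resize(i[150:300,200:420],None,fx=3.6,fy=3.6)[:,:,::-1])
cv2.imwrite('pics/o_wrist.png',get_image('wrist')[:,:,::-1])
```

```text
t 17.45 x,y,z 180.5 0.4 83.9 ang 0.435 r 199.1 F ex,ey,ez [np.float64(-0.2), np.float64(-0.1), np.float64(0.7)] tq [-0.04 -0.07  0.02] w 30.1
```

View pics/o_scene.png

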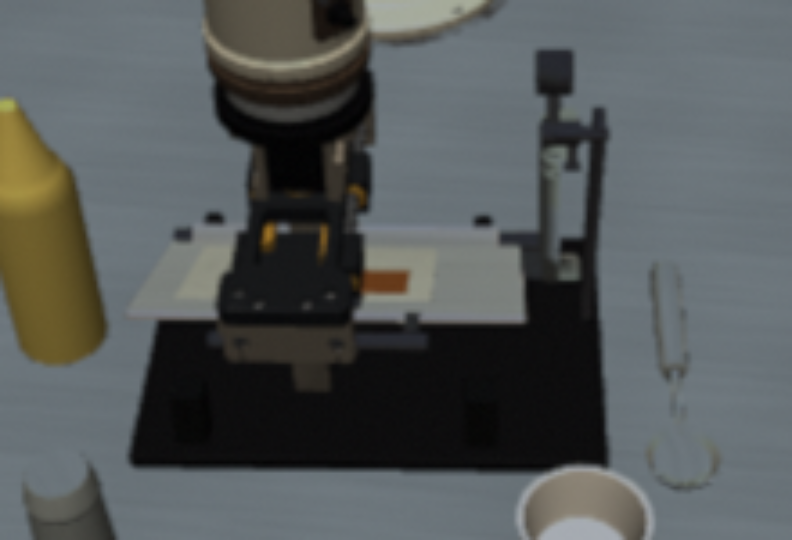

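View pics/o_wrist.png

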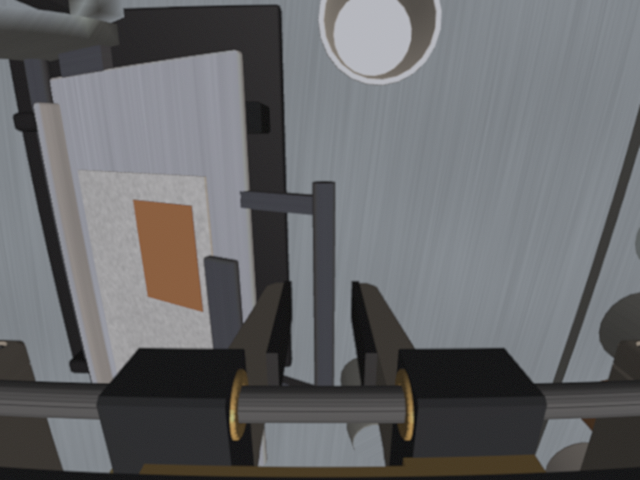

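The board stayed put, borne by the pawl, with the fingers open and clear of the bar. Now I'll go straight up.

Emit:
apply_moves:
  rows:
    - [[-0.02,0,0],[0,0,0]]
    - [[-0.05,0,0],[0,0,0]]
    - [[-0.09,0,0],[0,0,0]]
    - [[-0.14,0,0],[0,0,0]]
    - [[-0.19,0,0],[0,0,0]]

```text
time: 18.18
position: [597.9, 55.6, 350.4]
ee_rot: [0.524, 0.476, 0.523, -0.475]
contact_force: [0.6, 0.3, 0.3]
grip_width: 0.328
```

Run:
```python
from h import *
st()
i=get_image('scene');cv2.imwrite('pics/p_scene.png',cv2.resize(i[150:300,200:420],None,fx=3.6,fy=3.6)[:,:,::-1])
cv2.imwrite('pics/p_top.png',get_image('top')[:,:,::-1])
c=camera_params('scene')
for a in(.43,.46,.49):
  print(a,((proj(c,[hand(a)-60*ey,hand(a)+60*ey])-[200,150])*3.6).round(0).tolist())
```

```text
t 18.18 x,y,z 180.6 0.5 277.4 ang 0.994 r 331.0 F ex,ey,ez [np.float64(0.6), np.float64(0.2), np.float64(0.3)] tq [-0.   -0.1   0.03] w 30.2
0.43 [[205.0, 344.0], [423.0, 347.0]]
0.46 [[204.0, 334.0], [423.0, 337.0]]
0.49 [[204.0, 324.0], [423.0, 326.0]]
```

View pics/p_scene.png

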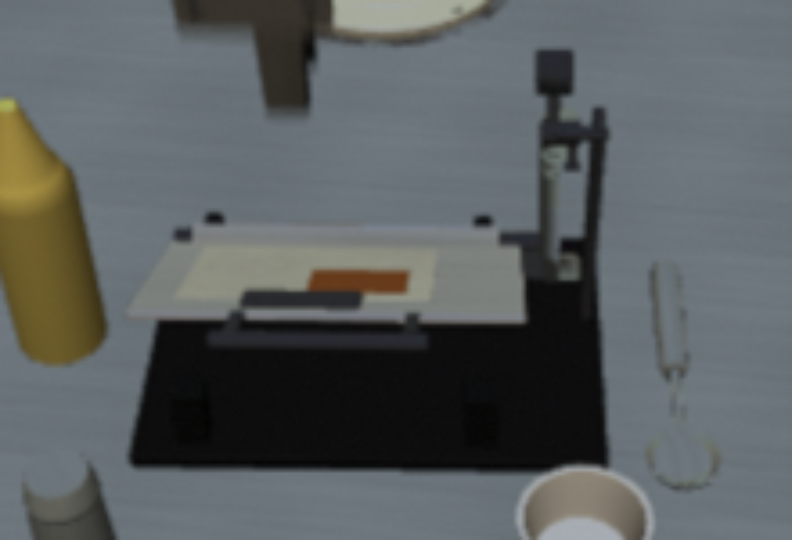

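View pics/p_top.png

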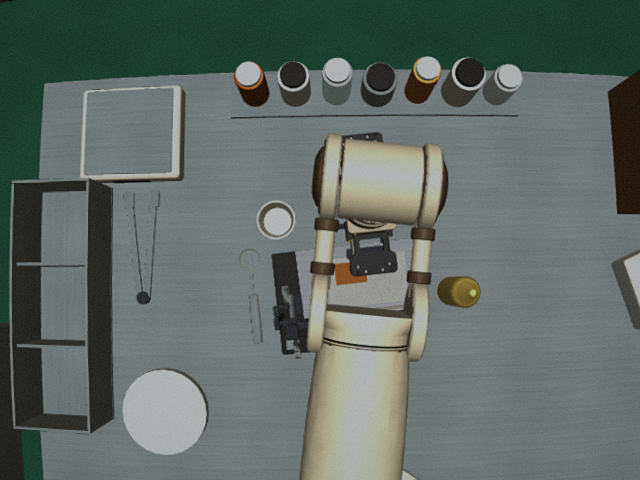

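The handle at (208–428, ~340) in the scene crop gives about 0.45, the second notch. The pawl is engaged with its weight at (555,72), and the bystanders in view are where they were.

Emit:
apply_moves:
  rows:
    - [[0,0,0],[0,0,0]]
    - [[0,0,0],[0,0,0]]
    - [[0,0,0],[0,0,0]]

```text
time: 18.65
position: [597.5, 55.6, 345.4]
ee_rot: [0.523, 0.475, 0.524, -0.476]
contact_force: [-0.3, -0.1, -0.2]
grip_width: 0.325
```

Run:
```python
from h import *
print(abs(manip.read_state()['joint_vel']).max()); print(manip.finish_job())
```

```text
0.009059607179088535
the job is handed in; nothing more can be done
None
```

The board now rests in the second notch from the bottom, at about 0.45 rad by camera, and I handed the job in at 18.7 s.

- **Start:** it was in the third notch, at about 0.66 rad. I gripped the handle bar and raised the board to about 1.25 rad. Both camera views showed the pawl's weight tipped out.
- **Lowering:** I brought it down in the grip until the vertical force showed it resting flat. The pawl had tipped back in on the way.
- **Setting:** I raised it to about 0.56 rad, then let it down in small steps. The vertical force rose from 0.3 to about 5 N, showing the pawl was taking the load. I eased off slightly and released.

**Last checks:** the board stayed put after release, the pawl was engaged and the gripper was well clear with near-zero force. The bystanders I could see were where they started; I did not check the shaker separately at the end. Forces read between moves stayed under about 10 N.

**Disagreements:** the arm-based angle ran about 0.01–0.03 rad off the camera's, because the bar sat up to 5 mm differently in the jaws than I had modelled. The contact with the flat rest therefore came about 6 mm lower than that model predicted.

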